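Deal mints from a gated desk dispenser

TASK

Serve the mints: slide the two steel dishes along the dispenser's lane under the spout and let exactly two mints drop into each dish. Push the gate knob in only as far as the firm catch you can feel, which lets out one mint a stroke - forced past it, mints spill. Leave both dishes standing in the lane, the other three mints up in the dispenser, the gate shut, and the things around undisturbed.

Things in the scene. Friction and masses are not known exactly. Their poses are not given: they have to be found in the camera images.
- dispenser: Sweet dispenser, fixed. Origin on the desk straight below the spout; z up, x from its front (knob) to its back (wooden column), y along the dish lane. Wooden foot board 12 mm thick (x -62 to 78, y -140 to 205 mm) with two rails along y, tops 22 mm above the desk, that leave a lane 70 mm wide (x -35 to 35) under the spout, open at both ends.
- spout (a point): Centre of the lower end of the square brass spout (28 mm outside, 22 inside), 57 mm above the desk: mints fall straight down from here, reaching the dish within 0.5 s. The gate housing round it: x -55 to 72, y -23 to 23, z 66 to 99 mm in the dispenser's frame; two thin brass pillars below it at x -48, y +-18 mm.
- funnel (a point): Centre of the mouth of the glass funnel that holds the mints (outer radius 48 mm, z 172 to 228 mm above the desk). Its glass neck (outer radius 17 mm, z 99 to 172) stands on the housing; both are centred 24 mm before the spout (x -24). They overhang the lane: a tool that pushes a dish under the spout from the side must lean outward, by about 35 degrees.
- knob (a point): Centre of the flat front face of the round push knob (29 mm across, 9 mm thick, axis along the dispenser's x, 85 mm above the desk, 150 mm before the spout when shut) at the front of the brass gate slide (30 mm wide, 15 mm high). Pushing the face toward the dispenser's +x opens the gate; a spring shuts it when let go, and the next mint drops into place within 1 s.
- slide (a point): Centre of the gate slide's front bar, 32 mm behind the knob's face. Feel: 2 to 4 N at first, then a firm catch where the knob stands still until about 10 N. At the catch the gate is part open and one mint has dropped; well short of it, none. Forced over 5 mm past it, mints spill from the front; pushed right in, it empties the hopper. The travel to the catch (15 to 40 mm) is not marked: feel for it.
- dish_a_centre (a point): Centre, half-way up (z up), of one of two equal plain steel dishes: round, open, 66 mm across outside, 60 mm inside, 28 mm high, about 0.12 kg; floor 4 mm thick. Both start in the lane on the dispenser's +y side of the spout, one behind the other; which is nearer varies. They slide in the lane and push one another; under the spout a dish's rim is 17 mm below the spout.
- dish_b_centre (a point): Centre, half-way up (z up), of the other of two equal plain steel dishes: round, open, 66 mm across outside, 60 mm inside, 28 mm high, about 0.12 kg; floor 4 mm thick. Both start in the lane on the dispenser's +y side of the spout, one behind the other; which is nearer varies. They slide in the lane and push one another; under the spout a dish's rim is 17 mm below the spout.
- dish_a: Same dish, origin at the centre of its underside.
- dish_b: Same dish, origin at the centre of its underside.
- mint_0_center (a point): Centre of white mint ball 0, 20 mm across, 10 g, smooth. Mints are numbered from the bottom: 0 lies in the gate, 1 to 4 one above another in the neck.
- mint_1_center (a point): Centre of white mint ball 1, 20 mm across, 10 g, smooth. Mints are numbered from the bottom: 0 lies in the gate, 1 to 4 one above another in the neck.
- mint_2_center (a point): Centre of white mint ball 2, 20 mm across, 10 g, smooth. Mints are numbered from the bottom: 0 lies in the gate, 1 to 4 one above another in the neck.
- mint_3_center (a point): Centre of white mint ball 3, 20 mm across, 10 g, smooth. Mints are numbered from the bottom: 0 lies in the gate, 1 to 4 one above another in the neck.
- mint_4_center (a point): Centre of white mint ball 4, 20 mm across, 10 g, smooth. Mints are numbered from the bottom: 0 lies in the gate, 1 to 4 one above another in the neck.
- mint_5_center (a point): Centre of white mint ball 5, 20 mm across, 10 g, smooth. Lies in the funnel.
- mint_6_center (a point): Centre of white mint ball 6, 20 mm across, 10 g, smooth. Lies in the funnel.
- eraser: Bystander: eraser, 20x44x12 mm, origin under its centre.
- card_case: Bystander: flat silver card case, 63x96x9 mm.
Not all that is in view belongs to the job. What is shaped like the dish_b but brown or pink is not meant.

How it is judged (in metres and radians):
At the end, for the whole second after the job is handed in: Each dish holds exactly two mints (within 28 mm of its axis, under 26 mm above its middle); mints 4 to 6 still in the dispenser (over 80 mm up, within 100 mm of the spout axis); dishes upright, at rest in the lane (12 mm of its middle, -135 to 200 mm along it); knob within 5 mm of shut (((horizontal distance between each of mint_0_center, mint_1_center and dish_a_centre below 0.028 m and z of each of mint_0_center, mint_1_center in the frame of dish_a_centre below 0.026 m and horizontal distance between each of mint_2_center, mint_3_center and dish_b_centre below 0.028 m and z of each of mint_2_center, mint_3_center in the frame of dish_b_centre below 0.026 m) or (horizontal distance between each of mint_0_center, mint_2_center and dish_a_centre below 0.028 m and z of each of mint_0_center, mint_2_center in the frame of dish_a_centre below 0.026 m and horizontal distance between each of mint_1_center, mint_3_center and dish_b_centre below 0.028 m and z of each of mint_1_center, mint_3_center in the frame of dish_b_centre below 0.026 m) or (horizontal distance between each of mint_0_center, mint_3_center and dish_a_centre below 0.028 m and z of each of mint_0_center, mint_3_center in the frame of dish_a_centre below 0.026 m and horizontal distance between each of mint_1_center, mint_2_center and dish_b_centre below 0.028 m and z of each of mint_1_center, mint_2_center in the frame of dish_b_centre below 0.026 m) or (horizontal distance between each of mint_0_center, mint_3_center and dish_b_centre below 0.028 m and z of each of mint_0_center, mint_3_center in the frame of dish_b_centre below 0.026 m and horizontal distance between each of mint_1_center, mint_2_center and dish_a_centre below 0.028 m and z of each of mint_1_center, mint_2_center in the frame of dish_a_centre below 0.026 m) or (horizontal distance between each of mint_0_center, mint_2_center and dish_b_centre below 0.028 m and z of each of mint_0_center, mint_2_center in the frame of dish_b_centre below 0.026 m and horizontal distance between each of mint_1_center, mint_3_center and dish_a_centre below 0.028 m and z of each of mint_1_center, mint_3_center in the frame of dish_a_centre below 0.026 m) or (horizontal distance between each of mint_0_center, mint_1_center and dish_b_centre below 0.028 m and z of each of mint_0_center, mint_1_center in the frame of dish_b_centre below 0.026 m and horizontal distance between each of mint_2_center, mint_3_center and dish_a_centre below 0.028 m and z of each of mint_2_center, mint_3_center in the frame of dish_a_centre below 0.026 m)) and z of each of mint_4_center, mint_5_center, mint_6_center in the frame of dispenser above 0.08 m and horizontal distance between each of mint_4_center, mint_5_center, mint_6_center and spout below 0.1 m and angle between each of dish_a_centre, dish_b_centre's own z axis and vertical below 0.1 rad and z of each of dish_a_centre, dish_b_centre in the frame of dispenser below 0.031 m and x of dish_a_centre in the frame of dispenser between -0.012 and 0.012 m and y of dish_a_centre in the frame of dispenser between -0.135 and 0.2 m and linear speed of each of dish_a, dish_b below 0.02 m/s and x of dish_b_centre in the frame of dispenser between -0.012 and 0.012 m and y of dish_b_centre in the frame of dispenser between -0.135 and 0.2 m and x of knob in the frame of dispenser below -0.145 m); the robot touches nothing.
It fails at once if a bystander (eraser, card case) is moved by more than 30 mm (distance of any of eraser, card_case from where it was at the start of the episode above 0.03 m).
It fails at once if a fifth mint comes out of the dispenser (z of any of mint_4_center, mint_5_center, mint_6_center in the frame of dispenser below 0.07 m).
It also fails if it takes over 72 s, if anything falls off the work surface, if the arm or the gripper's body presses on something with over 40 N, if the wrist force passes 120 N, or if a joint passes its speed limit or range.

ROBOT

A 6-joint arm with a two-finger parallel gripper is mounted at the origin on the work surface; the furniture and walls round the work are solid. World frame = base frame: x ahead of the robot, y to its left, z up, the work surface at z = 0. Lengths are in m, angles in degrees, forces in N, time in s.
With the tool pointing down it reaches from about 0.375 to 0.9 m from the base axis. Payload 3.1 kg.
Tool frame: the origin (TCP) lies between the finger pads; the fingertips stand 11 mm ahead of it and the grasp point (between the pads) lies 8 mm behind it; z points along the fingers, y is the line along which they close (so a half turn about z gives the same grasp; the last joint's range is limited). The gripper opens to 87 mm and grips with 3 to 60 N. Pads are 19 mm wide; open, the fingers measure 117 mm over their backs; the gripper's body (75 mm by 190 mm) begins 51 mm behind the grasp point.
Start: joints at [-78.696, 30.224, 82.088, -0, 67.689, -10.227], TCP at [0.229, -0.581, 0.234] pointing down, gripper open.
Joint ranges: [-176.69, 176.69], [-43.24, 126.21], [12.49, 139.97], [-82, 262], [0, 151.66], [-163.58, 163.58]. Speed limits (degrees/s): [159.86, 159.86, 180, 180, 180, 180].

INTERFACE

Orientations are given as a 3x3 rotation matrix whose columns are the frame's x, y, z axes.
In Python, from rig import bot, viewer, workorder, nets gives the robot as it stands. The module is installed in compiled form; this text tells all that it offers.
- The arm moves only by the tool move_arm, never from a script. Its argument "increments" is a list of rows, each a list of 7 numbers: the shift along the tool's x, y, z normalised to -1 to 1, where 1 is 0.3 m, then the turn, a rotation vector about the tool's x, y, z normalised to -1 to 1, where 1 is pi rad, then the opening, from 0 (shut) to 1 (fully open). In form: [[tx, ty, tz, wx, wy, wz, grip], ...]. A call has 1 to 10 rows; each row is the pose to reach, as a shift and turn from the pose commanded when the call began, along the tool's axes at that moment, turning the shorter way round; what a row does not reach only later rows make up. A row lasts 1/12 s, in which the tool goes at most 41.7 mm and 7.16 degrees, less where a joint would pass 70% of its speed; a pose out of reach is approached as far as the arm can. A call with a number of a shift or a turn outside -1 to 1 is refused whole. A call with a gripper value outside its range is refused whole. The fingers move at their own pace and stop on an object; the grip force is fixed at half the most. Time passes only in rows, so rows that repeat a pose let the fingers close. It gives the time, the measured TCP pose, the force, the opening and the grip force at its end, in the units of the state.
- bot.read_state(): the state, without advancing time (a new reading comes with each control period).
- viewer.capture(name): name is "side" or "top"; returns a dict with "image" (384x512x3 uint8, blue, green, red), "K" (3x3 intrinsics, pixels), "dist" ([k1, k2, p1, p2, k3] as OpenCV has them; the pictures are not rectified), "eye" and "orientation" of the camera in the world. Camera axes: x right, y up, looking along -z (the intrinsics and any distortion apply to the point x, -y, -z); pixel columns grow to the right and rows downward; lengths in m; the calibration is good to about 2 mm. A picture is of the moment at which its call begins. There is no depth.
- workorder.hand_in(): hands the job in; it is judged then, once.
Trained networks look in the newest picture that a camera, given by its name, has taken for a name from the list of things; names that differ only in an ending like _2 or _b are one class to them, and where a whole thing is asked for, a point or a joint stands for the part that bears it (a point fixed in the world has none). Each returns a list of dicts, best first, with "conf" (0 to 1); they miss things now and then, are a little off and sometimes report something else, mostly with a low value. They report only what shows in the picture. A call takes as long as a camera call. They do not tell look-alikes from the thing itself.
- nets.find_in(camera, thing): "location" ([column, row] in pixels, amid what is visible of it).
The state is a dict: "time_s": time; "joint_positions": joint angles; "qvel": joint speeds; "tau": joint torques, N m; "position": TCP position; "tcp_rot": TCP orientation; "force": force on the tool from outside, world axes, zero at the start; "moment": the same for the moment, N m; "opening": opening from 0.0 (shut) to 1.0 (fully open); "grasp_force": force on a finger pad.
Only numpy, scipy, OpenCV 4.12 (cv2) and the standard library are available. Lean on these libraries where they do the work, as an engineer would, in place of code of your own. Each camera call takes 0.05 s, during which the arm holds its last target. There are 200 camera calls.

## Working session

There is one attempt and no reset: what is moved stays moved. The work goes in short steps, Python scripts to look and compute and a tool call to move; the robot and the scene stay as the last step left them, time stands still between calls to the robot, and variables do not carry over. Pictures are saved under pics/ and viewed, at most 10 in all, crops included, and the job is handed in when it is done.

Besides the shell and the picture viewer there is one more tool, called after ">>>" by a JSON object that holds its "name" and its "arguments", one argument or row to a line. move_arm: Moves the arm, as the interface text tells. Its arguments: {"type":"object","properties":{"increments":{"type":"array"}},"required":["increments"]}

```bash
mkdir -p pics; cat > h.py <<'E'
import numpy as np, cv2
from rig import bot, viewer, workorder, nets
def cap(n,save=None):
    c=viewer.capture(n)
    if save: cv2.imwrite(f'pics/{save}.png',c['image'])
    return c
def ray(c,px):
    p=cv2.undistortPoints(np.array([[px]],float),np.array(c['K']),np.array(c['dist']))[0,0]
    d=np.array(c['orientation'])@np.array([p[0],-p[1],-1]); return np.array(c['eye']),d/np.linalg.norm(d)
def atz(c,px,z):
    e,d=ray(c,px); return e+d*(z-e[2])/d[2]
def tri(rs):
    A=sum(np.eye(3)-np.outer(d,d) for e,d in rs); b=sum((np.eye(3)-np.outer(d,d))@e for e,d in rs)
    p=np.linalg.solve(A,b); return p,[np.linalg.norm((np.eye(3)-np.outer(d,d))@(p-e)) for e,d in rs]
def proj(c,P):
    R=np.array(c['orientation']); q=(np.atleast_2d(P)-np.array(c['eye']))@R; q=q*[1,-1,-1]
    return cv2.projectPoints(q,np.zeros(3),np.zeros(3),np.array(c['K']),np.array(c['dist']))[0][:,0]
E
python3 - <<'E'
from h import *
np.set_printoptions(precision=4,suppress=True)
C={n:cap(n,n+'0') for n in('side','top')}
for n in C:
    print(n,C[n]['eye'])
    for t in['dispenser','spout','funnel','knob','slide','dish_a_centre','dish_a','mint_0_center','eraser','card_case']:
        print(t,[(np.round(r['location'],1).tolist(),round(r['conf'],2)) for r in nets.find_in(n,t)][:6])
s=bot.read_state();print(s['position'],s['tcp_rot'],s['force'],s['time_s'])
E
```

```text
side [0.2135 0.969  0.6714]
dispenser [([240.7, 201.5], 0.63)]
spout [([242.8, 202.8], 0.81)]
funnel [([243.8, 202.7], 0.58)]
knob []
slide [([236.6, 302.2], 0.74), ([269.1, 197.3], 0.51)]
dish_a_centre [([233.8, 217.5], 0.83)]
dish_a [([225.0, 233.9], 0.81), ([236.2, 216.8], 0.68)]
mint_0_center []
eraser []
card_case []
top [0.3177 0.0664 1.5807]
dispenser [([268.0, 160.6], 0.86)]
spout [([269.0, 162.2], 0.57)]
funnel [([266.9, 162.4], 0.94)]
knob []
slide []
dish_a_centre [([254.6, 160.0], 0.78), ([266.5, 161.8], 0.22)]
dish_a [([196.3, 146.0], 0.79), ([229.3, 161.5], 0.7), ([243.9, 203.4], 0.6), ([254.4, 158.9], 0.52), ([345.9, 228.3], 0.27)]
mint_0_center []
eraser [([166.8, 195.2], 0.52), ([274.2, 193.6], 0.49)]
card_case [([344.3, 227.5], 0.85)]
[ 0.2294 -0.5814  0.2336] [[ 0.9302  0.367   0.    ]
 [ 0.367  -0.9302 -0.    ]
 [ 0.      0.     -1.    ]] [-0.7738  0.0752 -0.6258] 1.1
```

```bash
python3 -c "
import cv2,numpy as np
a=cv2.imread('pics/side0.png');b=cv2.imread('pics/top0.png')
cv2.imwrite('pics/both0.png',cv2.resize(np.hstack([a,b]),(800,300)))"
```

```text
(no output)
```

View pics/side0.png

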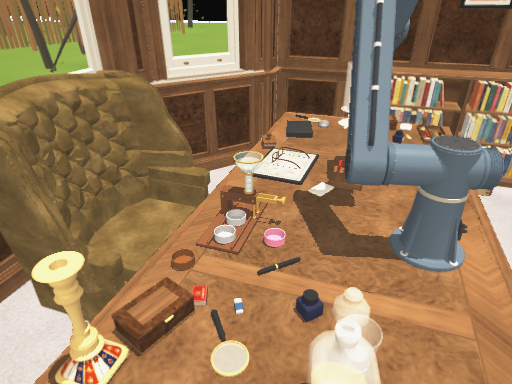

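View pics/top0.png

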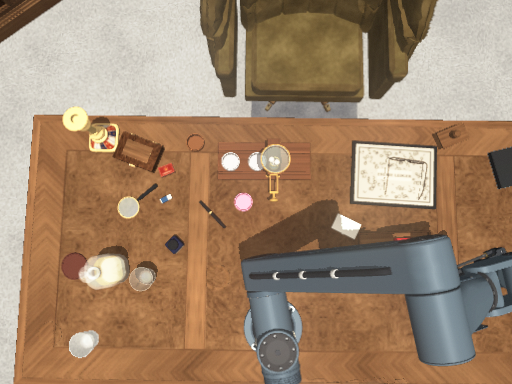

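The side view shows the dispenser near (245,195), with dishes at (225,234) and (236,217). In the top view the knob is near (274,199) facing the robot, and the dishes are at (231,161) and (256,161). The pink look-alike is at (243,202) and the brown one at (196,143).

```bash
python3 - <<'E'
import cv2,numpy as np
a=cv2.imread('pics/side0.png')[140:260,190:300];b=cv2.imread('pics/top0.png')[130:220,205:325]
a=cv2.resize(a,None,fx=4,fy=4,interpolation=2);b=cv2.resize(b,None,fx=3,fy=3,interpolation=2)
o=np.zeros((480,800,3),np.uint8);o[:480,:440]=a;o[:270,440:]=b;cv2.imwrite('pics/z0.png',o)
from h import *
C={n:cap(n) for n in('side','top')}
for p in [(218,143),(310,143),(310,180),(218,180)]: print(p,atz(C['top'],p,.012))
print(atz(C['top'],(231,161),.026),atz(C['top'],(274,200),.085))
E
```

```text
(218, 143) [0.6645133  0.20947825 0.012     ]
(310, 143) [ 0.66929489 -0.13410849  0.012     ]
(310, 180) [ 0.52984307 -0.1337835   0.012     ]
(218, 180) [0.52515373 0.20604256 0.012     ]
[0.59449771 0.15867441 0.026     ] [0.44757682 0.00176428 0.085     ]
```

View pics/z0.png

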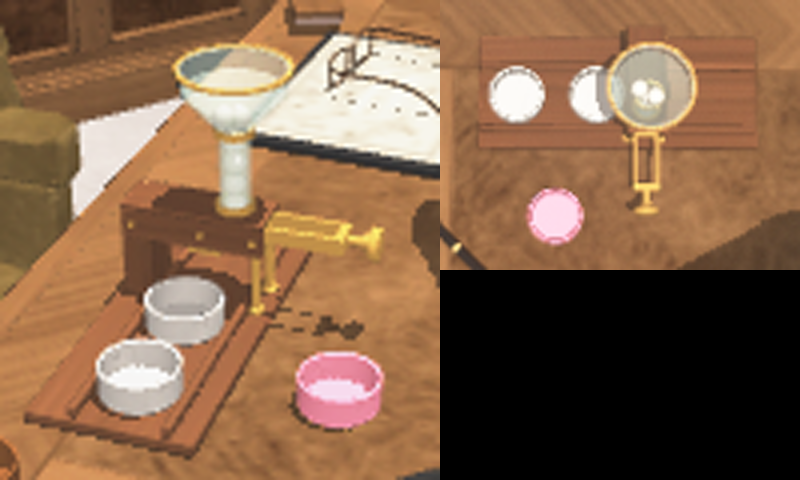

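```bash
python3 - <<'E'
from h import *
from scipy.optimize import least_squares
np.set_printoptions(precision=4,suppress=True)
C={n:cap(n) for n in('side','top')}
F=[('top',(78,205,12),(217.9,142.3)),('top',(78,-140,12),(310.3,142.3)),('top',(-62,-140,12),(310.3,179.4)),('top',(-62,205,12),(217.7,178.8)),
('top',(-24,0,228),(275.4,158.7)),('top',(-150,0,85),(273.4,200.7)),
('side',(78,205,12),(196.3,244.3)),('side',(-62,205,12),(237.2,251.7)),('side',(-150,0,85),(283.9,200.4)),('side',(-24,0,228),(248,156.5))]
def W(v,p):
    c,s=np.cos(v[2]),np.sin(v[2]); p=np.array(p)/1000
    return np.array([v[0]+c*p[0]-s*p[1],v[1]+s*p[0]+c*p[1],p[2]])
def f(v): return np.concatenate([proj(C[n],W(v,p))[0]-u for n,p,u in F])
r=least_squares(f,[.59,0,0],loss='soft_l1'); v=r.x
print(v,np.degrees(v[2])); print(f(v).reshape(-1,2))
c,s=np.cos(v[2]),np.sin(v[2]); R=np.array([[c,-s],[s,c]])
for k,(t,sd) in {'far':((230.4,161.3),(224.8,229.8)),'near':((256.7,161.3),(235.8,214))}.items():
    p,e=tri([ray(C['top'],t),ray(C['side'],sd)]); q=R.T@(p[:2]-v[:2]); print(k,p,e,q)
    for n,u in(('top',t),('side',sd)): print(n,R.T@(atz(C[n],u,.04)[:2]-v[:2]))
p,e=tri([ray(C['top'],(273.4,200.7)),ray(C['side'],(283.9,200.4))]);print('knob',p,e,W(v,(-150,0,85)))
p,e=tri([ray(C['top'],(275.4,158.7)),ray(C['side'],(248,156.5))]);print('funnel',p,e,W(v,(-24,0,228)))
p=tri([ray(C['top'],(243.6,201.5)),ray(C['side'],(275,233))])[0];print('pink',p,R.T@(p[:2]-v[:2]))
E
```

```text
[0.5928 0.0054 0.0115] 0.6587606162567582
[[-0.3638 -0.3252]
 [-0.4196 -0.1064]
 [ 0.103  -0.0727]
 [-0.6675  0.3142]
 [-0.1835 -0.2444]
 [ 0.0354  0.6621]
 [-1.1201 -2.5498]
 [ 0.7433 -1.005 ]
 [ 0.7048  0.1551]
 [-0.1875 -0.9108]]
far [0.5908 0.16   0.0397] [np.float64(0.00014080785139402636), np.float64(0.00014080785139385934)] [-0.0002  0.1546]
top [-0.0001  0.1546]
side [-0.0005  0.1549]
near [0.5923 0.0641 0.0386] [np.float64(9.46250752039916e-05), np.float64(9.46250752040594e-05)] [0.0003 0.0586]
top [0.0001 0.0587]
side [-0.0006  0.0606]
knob [0.4451 0.0039 0.0852] [np.float64(2.529140070858985e-05), np.float64(2.5291400708451428e-05)] [0.4428 0.0037 0.085 ]
funnel [0.5685 0.0044 0.2246] [np.float64(7.699247314899614e-05), np.float64(7.699247314882609e-05)] [0.5688 0.0051 0.228 ]
pink [0.4446 0.1095 0.027 ] [-0.1469  0.1058]
```

```bash
cat > go.py <<'E'
# usage: go.py ORI x y z (tip centre, dispenser frame, mm) [tilt deg]
import sys; from h import *
from scipy.spatial.transform import Rotation as Ro
np.set_printoptions(precision=4,suppress=True)
V=[.5928,.0054,.0115]
def target(o,p,t):
    t=np.radians(t); s,c=np.sin(t),np.cos(t)
    if o=='D': y,z=np.array([1,0,0]),np.array([0,-s,-c])
    else: y,z=np.array([0,-1,0]),np.array([s,0,-c])
    Rz=Ro.from_euler('z',V[2]).as_matrix(); R=Rz@np.column_stack([np.cross(y,z),y,z])
    return Rz@(np.array(p)/1000)+[V[0],V[1],0]-.011*R[:,2],R
o=sys.argv[1]; p=[float(a) for a in sys.argv[2:5]]; t=float(sys.argv[5]) if len(sys.argv)>5 else (35 if o=='D' else 20)
s=bot.read_state(); R0=np.array(s['tcp_rot']); P,R=target(o,p,t)
d=R0.T@(P-s['position']); w=Ro.from_matrix(R0.T@R).as_rotvec()
print('row',np.round(np.r_[d/.3,w/np.pi],4).tolist(),'rows',np.linalg.norm(d)/.0417,np.degrees(np.linalg.norm(w))/7.16)
print('t',s['time_s'],'TCP',np.array(s['position']),'q',np.array(s['joint_positions']),'F',np.array(s['force']))
Rz=Ro.from_euler('z',V[2]).as_matrix(); print('tip now disp',1000*Rz.T@(np.array(s['position'])+.011*R0[:,2]-[V[0],V[1],0]))
E
python3 go.py D -120 -200 340 0
```

```text
row [1.2333, -0.8944, -0.3915, 0.0, 0.0, -0.384] rows 11.316654967355717 9.654515303549429
t 1.3 TCP [ 0.2294 -0.5814  0.2336] q [-78.6948  30.2242  82.0846  -0.0007  67.6901 -10.2271] F [-0.5083  0.566   0.3686]
tip now disp [-370.1062 -582.555   222.558 ]
```

>>> {"name": "move_arm", "arguments": {
  "increments": [
    [0.3,-0.2,-0.3,0,0,-0.1,0],
    [1,-0.7,-0.38,0,0,-0.38,0],
    [1,-0.7,-0.38,0,0,-0.38,0],
    [1,-0.7,-0.38,0,0,-0.38,0],
    [1,-0.7,-0.38,0,0,-0.38,0],
    [1,-0.7,-0.38,0,0,-0.38,0],
    [1,-0.7,-0.38,0,0,-0.38,0],
    [1,-0.7,-0.38,0,0,-0.38,0],
    [1,-0.7,-0.38,0,0,-0.38,0],
    [1,-0.7,-0.38,0,0,-0.38,0]
  ]
}}

```text
time_s: 2.13
position: [0.4339, -0.2715, 0.3495]
tcp_rot: [[-0.008, 1.0, 0.004], [1.0, 0.008, 0.0], [0.0, 0.004, -1.0]]
force: [-0.1, -1.4, -0.1]
opening: 0.326
grasp_force: 0.0
```

```bash
python3 go.py D -10 60 340 20;python3 go.py D 0 235 200
```

```text
row [1.1311, 0.5035, -0.0005, 0.001, -0.1112, -0.0012] rows 8.907002662959915 2.7959347986911753
t 2.1333 TCP [ 0.4339 -0.2715  0.3495] q [-44.6579  14.121   89.063    0.1641  76.6817 -45.1819] F [-0.1022 -1.3957 -0.1104]
tip now disp [-162.0384 -275.0942  338.5408]
row [1.7228, 0.5334, 0.4709, 0.0008, -0.1945, -0.0013] rows 13.409844082458598 4.890795773111076
t 2.1333 TCP [ 0.4339 -0.2715  0.3495] q [-44.6579  14.121   89.063    0.1641  76.6817 -45.1819] F [-0.1022 -1.3957 -0.1104]
tip now disp [-162.0384 -275.0942  338.5408]
```

>>> {"name": "move_arm", "arguments": {
  "increments": [
    [1,0.4,0,0,-0.1,0,0],
    [1,0.4,0,0,-0.1,0,0],
    [1,0.4,0,0,-0.1,0,0],
    [1,0.4,0,0,-0.1,0,0],
    [1,0.4,0,0,-0.1,0,0],
    [1,0.4,0,0,-0.1,0,0],
    [1,0.4,0,0,-0.1,0,0],
    [1,0.4,0,0,-0.1,0,0],
    [1,0.4,0,0,-0.1,0,0]
  ]
}}

```text
time_s: 2.88
position: [0.554, 0.0297, 0.3472]
tcp_rot: [[-0.004, 1.0, 0.004], [0.952, 0.005, -0.306], [-0.306, 0.003, -0.952]]
force: [0.8, -1.4, -0.7]
opening: 0.003
grasp_force: 0.0
```

```bash
python3 go.py D 0 235 240
```

```text
row [0.7881, 0.123, 0.0911, -0.0001, -0.0955, -0.0021] rows 5.775783748976581 2.401864208551154
t 2.8833 TCP [0.554  0.0297 0.3472] q [  0.909   19.7837  83.316  -18.2484  77.5809   4.6878] F [ 0.8129 -1.4164 -0.6722]
tip now disp [-38.4659  21.4242 336.7581]
```

>>> {"name": "move_arm", "arguments": {
  "increments": [
    [0.79,0.123,0,0,-0.0955,-0.002,0],
    [0.79,0.123,0,0,-0.0955,-0.002,0],
    [0.79,0.123,0,0,-0.0955,-0.002,0],
    [0.79,0.123,0,0,-0.0955,-0.002,0],
    [0.79,0.123,0.09,0,-0.0955,-0.002,0],
    [0.79,0.123,0.09,0,-0.0955,-0.002,0],
    [0.79,0.123,0.09,0,-0.0955,-0.002,0],
    [0.79,0.123,0.09,0,-0.0955,-0.002,0]
  ]
}}

```text
time_s: 3.55
position: [0.5882, 0.2415, 0.2462]
tcp_rot: [[-0.009, 1.0, -0.002], [0.816, 0.006, -0.578], [-0.578, -0.007, -0.816]]
force: [0.0, -1.1, 0.3]
opening: 0.007
grasp_force: 0.0
```

```bash
python3 go.py D 0 225 21
```

```text
row [0.4035, 0.0116, 0.597, -0.0028, 0.0018, -0.0] rows 5.18487291130899 0.083571074428525
t 3.55 TCP [0.5882 0.2415 0.2462] q [ 26.0783  40.0554  69.3684 -31.2418  88.2931  31.5214] F [ 0.0005 -1.1241  0.3074]
tip now disp [ -2.0176 229.7631 237.1831]
```

>>> {"name": "move_arm", "arguments": {
  "increments": [
    [0.4,0.012,0.59,-0.003,0.002,0,0],
    [0.4,0.012,0.59,-0.003,0.002,0,0],
    [0.4,0.012,0.59,-0.003,0.002,0,0],
    [0.4,0.012,0.59,-0.003,0.002,0,0],
    [0.4,0.012,0.59,-0.003,0.002,0,0],
    [0.4,0.012,0.59,-0.003,0.002,0,0],
    [0.4,0.012,0.59,-0.003,0.002,0,0],
    [0.4,0.012,0.59,-0.003,0.002,0,0]
  ]
}}

```text
time_s: 4.22
position: [0.5936, 0.2364, 0.0374]
tcp_rot: [[-0.003, 1.0, 0.012], [0.821, 0.009, -0.571], [-0.571, 0.008, -0.821]]
force: [0.6, 1.2, 0.5]
opening: 0.003
grasp_force: 0.0
```

```bash
python3 go.py D 0 107 21
```

```text
row [-0.3079, -0.0106, 0.2442, 0.0016, -0.001, -0.0021] rows 2.8279560776651254 0.07072347466115624
t 4.2167 TCP [0.5936 0.2364 0.0374] q [ 25.5027  54.3603  75.2616 -33.6253  69.99    42.4698] F [0.6006 1.1633 0.5387]
tip now disp [  3.4779 224.6707  28.3881]
```

>>> {"name": "move_arm", "arguments": {
  "increments": [
    [-0.03,-0.01,0.03,0,0,0,0],
    [-0.05,-0.01,0.045,0,0,0,0],
    [-0.075,-0.01,0.065,0,0,0,0],
    [-0.1,-0.01,0.085,0,0,0,0],
    [-0.125,-0.01,0.105,0,0,0,0],
    [-0.15,-0.01,0.125,0,0,0,0],
    [-0.175,-0.01,0.145,0,0,0,0],
    [-0.2,-0.01,0.165,0,0,0,0],
    [-0.22,-0.01,0.18,0,0,0,0],
    [-0.24,-0.01,0.195,0,0,0,0]
  ]
}}

```text
time_s: 5.05
position: [0.59, 0.1438, 0.0278]
tcp_rot: [[-0.005, 1.0, 0.01], [0.821, 0.01, -0.571], [-0.571, 0.005, -0.821]]
force: [0.0, 2.9, 2.2]
opening: 0.008
grasp_force: 1.4
```

```bash
python3 go.py D 0 107 21
```

```text
row [-0.0729, 0.0043, 0.0416, 0.001, -0.001, -0.0014] rows 0.6044844709164344 0.049562278781039595
t 5.05 TCP [0.59   0.1438 0.0278] q [ 18.3652  52.593   83.6644 -38.2584  61.6341  41.9268] F [0.0161 2.8667 2.2497]
tip now disp [ -1.2121 132.1053  18.7429]
```

>>> {"name": "move_arm", "arguments": {
  "increments": [
    [-0.02,0.004,0.01,0,0,0,0],
    [-0.035,0.004,0.02,0,0,0,0],
    [-0.05,0.004,0.03,0,0,0,0],
    [-0.063,0.004,0.038,0,0,0,0],
    [-0.073,0.004,0.042,0,0,0,0],
    [-0.073,0.004,0.042,0,0,0,0],
    [-0.073,0.004,0.042,0,0,0,0]
  ]
}}

```text
time_s: 5.63
position: [0.591, 0.1189, 0.0302]
tcp_rot: [[-0.005, 1.0, 0.009], [0.82, 0.009, -0.572], [-0.572, 0.004, -0.82]]
force: [0.5, -0.4, 0.6]
opening: 0.005
grasp_force: 0.0
```

```bash
python3 go.py D 0 107 21; python3 - <<'E'
from h import *
V=[.5928,.0054,.0115]
np.set_printoptions(precision=4,suppress=True)
for n in('side','top'):
    c=cap(n,n+'1')
    for r in nets.find_in(n,'dish_a_centre')+nets.find_in(n,'dish_a'): print(n,r['location'],r['conf'],atz(c,r['location'],.026)[:2]-V[:2])
a=cv2.resize(cv2.imread('pics/side1.png')[140:260,190:300],None,fx=4,fy=4,interpolation=2)
b=cv2.resize(cv2.imread('pics/top1.png')[130:220,205:325],None,fx=3,fy=3,interpolation=2)
o=np.zeros((480,800,3),np.uint8);o[:480,:440]=a;o[:270,440:]=b;cv2.imwrite('pics/z1.png',o)
E
```

```text
row [-0.0001, 0.0018, 0.0009, 0.0006, -0.0006, -0.0013] rows 0.014432317048657085 0.039785918824704926
t 5.6333 TCP [0.591  0.1189 0.0302] q [ 16.2619  51.9385  85.271  -39.5106  60.0812  41.3207] F [ 0.4729 -0.3992  0.6475]
tip now disp [ -0.5205 107.1851  21.1864]
side [241.9, 203.2] 0.41 [ 0.0125 -0.0322]
side [183.5, 257.8] 0.61 [0.0628 0.2986]
side [275.6, 235.1] 0.59 [-0.1537  0.1127]
side [237.5, 228.4] 0.47 [-0.0292  0.1171]
top [243.3, 201.6] 0.74 [-0.1475  0.1054]
top [250.6, 160.5] 0.73 [0.0046 0.0812]
```

View pics/z1.png

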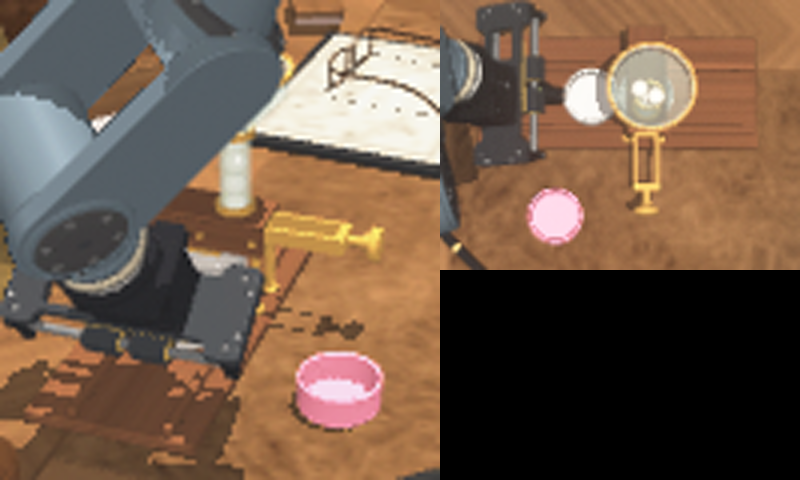

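Both dishes slid: the far one's rim is now at about (592,95) in the crop, y≈64 mm, so the near one is under the spout at about −2. Next I back off and go round to the knob.

>>> {"name": "move_arm", "arguments": {
  "increments": [
    [0.02,0,-0.1,0,0,0,0],
    [0.02,0,-0.8,0,0,0,0],
    [0.02,0,-0.8,0,0,0,0],
    [0.02,0,-0.8,0,0,0,0],
    [0.02,0,-0.8,0,0,0,0],
    [0.02,0,-0.8,0,0,0,0],
    [0.02,0,-0.8,0,0,0,0],
    [0.02,0,-0.8,0,0,0,0]
  ]
}}

```text
time_s: 6.6
position: [0.5899, 0.2637, 0.2265]
tcp_rot: [[-0.004, 1.0, 0.016], [0.823, 0.012, -0.569], [-0.569, 0.011, -0.822]]
force: [-0.2, -0.5, -0.2]
opening: 0.007
grasp_force: 0.0
```

```bash
python3 go.py K -200 120 250
```

```text
row [-0.4469, -0.6787, 0.163, 0.0686, 0.2341, 0.5112] rows 5.962505582746032 14.23888107856995
t 6.6 TCP [0.5899 0.2637 0.2265] q [ 27.5931  41.744   68.783  -30.8057  86.8431  33.6253] F [-0.249  -0.506  -0.2167]
tip now disp [  0.1975 252.0208 217.4864]
```

>>> {"name": "move_arm", "arguments": {
  "increments": [
    [-0.44,-0.67,0.12,0.0686,0.234,0.511,0],
    [-0.44,-0.67,0.12,0.0686,0.234,0.511,0],
    [-0.44,-0.67,0.12,0.0686,0.234,0.511,0],
    [-0.44,-0.67,0.12,0.0686,0.234,0.511,0],
    [-0.44,-0.67,0.12,0.0686,0.234,0.511,0],
    [-0.44,-0.67,0.12,0.0686,0.234,0.511,0],
    [-0.44,-0.67,0.12,0.0686,0.234,0.511,0],
    [-0.44,-0.67,0.12,0.0686,0.234,0.511,0],
    [-0.44,-0.67,0.12,0.0686,0.234,0.511,0],
    [-0.44,-0.67,0.12,0.0686,0.234,0.511,0]
  ]
}}

```text
time_s: 7.43
position: [0.3875, 0.1293, 0.2672]
tcp_rot: [[0.889, 0.434, 0.145], [0.451, -0.886, -0.113], [0.079, 0.166, -0.983]]
force: [-0.0, 0.4, 0.3]
opening: 0.002
grasp_force: 0.0
```

```bash
python3 go.py K -190 0 180
```

```text
row [-0.1754, 0.3465, 0.305, 0.0209, 0.0722, 0.1492] rows 3.5526850254807973 4.200962133435863
t 7.4333 TCP [0.3875 0.1293 0.2672] q [  8.3098   8.531  112.36    -9.6752  52.1578  77.297 ] F [-0.0172  0.3508  0.3272]
tip now disp [-202.2836  124.9713  256.4059]
```

>>> {"name": "move_arm", "arguments": {
  "increments": [
    [-0.175,0.3465,0.305,0.021,0.072,0.149,0],
    [-0.175,0.3465,0.305,0.021,0.072,0.149,0],
    [-0.175,0.3465,0.305,0.021,0.072,0.149,0],
    [-0.175,0.3465,0.305,0.021,0.072,0.149,0],
    [-0.175,0.3465,0.305,0.021,0.072,0.149,0],
    [-0.175,0.3465,0.305,0.021,0.072,0.149,0],
    [-0.175,0.3465,0.305,0.021,0.072,0.149,0]
  ]
}}

```text
time_s: 8.02
position: [0.3998, 0.004, 0.1906]
tcp_rot: [[0.941, 0.017, 0.338], [0.017, -1.0, 0.005], [0.338, 0.001, -0.941]]
force: [-0.2, 0.6, -0.7]
opening: 0.004
grasp_force: 0.0
```

```bash
python3 go.py K -180 0 82
```

```text
row [-0.0818, 0.0027, 0.3188, -0.0005, 0.0014, 0.0018] rows 2.367946038782695 0.05956746046700217
t 8.0167 TCP [0.3998 0.004  0.1906] q [-21.2193  12.7888 129.5574  21.2435  20.5511  48.9585] F [-0.2035  0.6003 -0.6531]
tip now disp [-189.2601    0.8477  180.2923]
```

```bash
python3 go.py K -180 0 83 10
```

```text
row [-0.0743, 0.0028, 0.3162, -0.0003, -0.0541, 0.0019] rows 2.3368508543347355 1.361837115170812
t 8.0167 TCP [0.3998 0.004  0.1906] q [-21.2193  12.7888 129.5574  21.2435  20.5511  48.9585] F [-0.2035  0.6003 -0.6531]
tip now disp [-189.2601    0.8477  180.2923]
```

>>> {"name": "move_arm", "arguments": {
  "increments": [
    [-0.01,0,0,0,-0.054,0.002,0],
    [-0.02,0.003,0.05,0,-0.054,0.002,0],
    [-0.0743,0.003,0.316,0,-0.054,0.002,0],
    [-0.0743,0.003,0.316,0,-0.054,0.002,0],
    [-0.0743,0.003,0.316,0,-0.054,0.002,0],
    [-0.0743,0.003,0.316,0,-0.054,0.002,0],
    [-0.0743,0.003,0.316,0,-0.054,0.002,0],
    [-0.0743,0.003,0.316,0,-0.054,0.002,0]
  ]
}}

```text
time_s: 8.68
position: [0.414, 0.0037, 0.0983]
tcp_rot: [[0.983, 0.015, 0.184], [0.015, -1.0, 0.001], [0.184, 0.002, -0.983]]
force: [0.1, 0.2, 1.6]
opening: 0.005
grasp_force: 0.0
```

```bash
python3 go.py K -155 0 83 10;python3 - <<'E'
from h import *
c=cap('side','side2');d=cap('top','top2')
a=cv2.resize(c['image'][140:260,190:300],None,fx=4,fy=4,interpolation=2)
b=cv2.resize(d['image'][130:220,205:325],None,fx=3,fy=3,interpolation=2)
o=np.zeros((480,800,3),np.uint8);o[:480,:440]=a;o[:270,440:]=b;cv2.imwrite('pics/z2.png',o)
E
```

```text
row [0.0689, 0.0013, 0.028, 0.0005, -0.0035, 0.0011] rows 0.5348121979015958 0.09270682837844313
t 8.6833 TCP [0.414  0.0037 0.0983] q [-17.413   28.4948 126.568   12.3195  15.1296  60.1128] F [0.1288 0.2388 1.5538]
tip now disp [-176.7357    0.2982   87.4569]
```

View pics/z2.png

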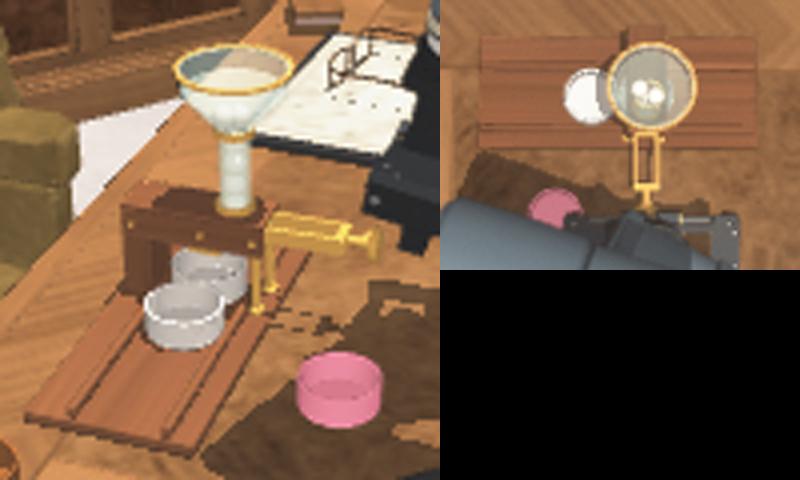

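The near dish stands under the housing at about (210,275) in the crop, touching the other at (185,315), and the gripper is in front of the knob. Now I feel for the catch.

>>> {"name": "move_arm", "arguments": {
  "increments": [
    [0.02,0.001,0.019,0,-0.003,0.001,0],
    [0.04,0.001,0.023,0,-0.003,0.001,0],
    [0.055,0.001,0.026,0,-0.003,0.001,0],
    [0.07,0.001,0.028,0,-0.003,0.001,0],
    [0.085,0.001,0.031,0,-0.003,0.001,0],
    [0.085,0.001,0.031,0,-0.003,0.001,0],
    [0.085,0.001,0.031,0,-0.003,0.001,0]
  ]
}}

```text
time_s: 9.37
position: [0.4397, 0.0037, 0.0907]
tcp_rot: [[0.986, 0.01, 0.169], [0.01, -1.0, 0.002], [0.169, -0.0, -0.986]]
force: [-2.2, -0.8, 1.9]
opening: 0.004
grasp_force: 1.2
```

```bash
python3 go.py K -147 0 83 10
```

```text
row [0.0155, 0.0001, -0.008, -0.0001, 0.0015, -0.0004] rows 0.125489202930098 0.038137383536513816
t 9.3667 TCP [0.4397 0.0037 0.0907] q [-16.0929  30.3502 122.5734   9.1373  17.9641  64.8439] F [-2.2243 -0.8015  1.9062]
tip now disp [-151.2332    0.0422   79.8477]
```

>>> {"name": "move_arm", "arguments": {
  "increments": [
    [0.007,0,0.001,0,0,0,0],
    [0.014,0,0.002,0,0,0,0],
    [0.014,0,0.002,0,0,0,0]
  ]
}}

```text
time_s: 9.62
position: [0.444, 0.0038, 0.0905]
tcp_rot: [[0.986, 0.01, 0.168], [0.01, -1.0, 0.002], [0.168, -0.001, -0.986]]
force: [-2.2, -0.0, 0.6]
opening: 0.003
grasp_force: 1.3
```

>>> {"name": "move_arm", "arguments": {
  "increments": [
    [0.007,0,0.001,0,0,0,0],
    [0.007,0,0.001,0,0,0,0],
    [0.007,0,0.001,0,0,0,0]
  ]
}}

```text
time_s: 9.87
position: [0.4461, 0.0038, 0.0906]
tcp_rot: [[0.986, 0.01, 0.169], [0.01, -1.0, 0.002], [0.169, -0.001, -0.986]]
force: [-3.5, 1.4, 0.2]
opening: 0.011
grasp_force: 1.3
```

>>> {"name": "move_arm", "arguments": {
  "increments": [
    [0.006,0,0.001,0,0,0,0],
    [0.006,0,0.001,0,0,0,0],
    [0.006,0,0.001,0,0,0,0]
  ]
}}

```text
time_s: 10.12
position: [0.448, 0.0038, 0.0906]
tcp_rot: [[0.986, 0.01, 0.169], [0.01, -1.0, 0.002], [0.169, -0.001, -0.986]]
force: [-1.9, 1.4, -0.8]
opening: 0.008
grasp_force: 1.3
```

>>> {"name": "move_arm", "arguments": {
  "increments": [
    [0.006,0,0.001,0,0,0,0],
    [0.006,0,0.001,0,0,0,0],
    [0.006,0,0.001,0,0,0,0]
  ]
}}

```text
time_s: 10.37
position: [0.4498, 0.0038, 0.0907]
tcp_rot: [[0.986, 0.01, 0.169], [0.01, -1.0, 0.002], [0.169, -0.001, -0.986]]
force: [-1.9, 1.6, -1.2]
opening: 0.004
grasp_force: 1.4
```

>>> {"name": "move_arm", "arguments": {
  "increments": [
    [0.006,0,0.001,0,0,0,0],
    [0.006,0,0.001,0,0,0,0],
    [0.006,0,0.001,0,0,0,0]
  ]
}}

```text
time_s: 10.62
position: [0.4517, 0.0037, 0.0907]
tcp_rot: [[0.986, 0.01, 0.169], [0.01, -1.0, 0.002], [0.169, -0.0, -0.986]]
force: [-3.6, 2.5, -0.9]
opening: 0.008
grasp_force: 1.5
```

>>> {"name": "move_arm", "arguments": {
  "increments": [
    [0.006,0,0.001,0,0,0,0],
    [0.006,0,0.001,0,0,0,0],
    [0.006,0,0.001,0,0,0,0]
  ]
}}

```text
time_s: 10.87
position: [0.4536, 0.0037, 0.0907]
tcp_rot: [[0.986, 0.01, 0.169], [0.01, -1.0, 0.002], [0.169, -0.0, -0.986]]
force: [-3.4, 2.0, -1.5]
opening: 0.003
grasp_force: 1.5
```

>>> {"name": "move_arm", "arguments": {
  "increments": [
    [0.006,0,0.001,0,0,0,0],
    [0.006,0,0.001,0,0,0,0],
    [0.006,0,0.001,0,0,0,0]
  ]
}}

```text
time_s: 11.12
position: [0.4555, 0.0037, 0.0908]
tcp_rot: [[0.985, 0.01, 0.169], [0.01, -1.0, 0.002], [0.169, -0.0, -0.986]]
force: [-3.5, 1.0, -0.8]
opening: 0.007
grasp_force: 1.5
```

>>> {"name": "move_arm", "arguments": {
  "increments": [
    [0.006,0,0.001,0,0,0,0],
    [0.006,0,0.001,0,0,0,0],
    [0.006,0,0.001,0,0,0,0]
  ]
}}

```text
time_s: 11.37
position: [0.4561, 0.0038, 0.0907]
tcp_rot: [[0.986, 0.01, 0.167], [0.01, -1.0, 0.002], [0.167, -0.001, -0.986]]
force: [-6.0, -0.5, 1.1]
opening: 0.004
grasp_force: 2.9
```

>>> {"name": "move_arm", "arguments": {
  "increments": [
    [0.002,0,0,0,0,0,0],
    [0.002,0,0,0,0,0,0]
  ]
}}

```text
time_s: 11.53
position: [0.4561, 0.0039, 0.0907]
tcp_rot: [[0.986, 0.011, 0.166], [0.01, -1.0, 0.003], [0.166, -0.001, -0.986]]
force: [-6.7, -1.8, 0.5]
opening: 0.008
grasp_force: 3.4
```

```bash
python3 - <<'E'
from h import *
c=cap('side','side3'); old=cv2.imread('pics/side2.png')
print([(r['location'],r['conf']) for r in nets.find_in('side','mint_0_center')])
df=np.abs(c['image'].astype(int)-old).sum(2)[195:215,232:256]; print(np.argwhere(df>40).shape, (np.argwhere(df>40).mean(0)+[195,232]))
o=np.hstack([cv2.resize(i[140:250,200:290],None,fx=4.4,fy=4.4,interpolation=2) for i in(old,c['image'])]);cv2.imwrite('pics/z3.png',o)
s=bot.read_state();print(s['position'],s['force'],s['grasp_force'])
E
```

```text
[]
(15, 2) [208.2        241.86666667]
[0.45611013 0.00390455 0.09066831] [-6.81149475 -0.74956303  1.08395525] 3.383607802534243
```

View pics/z3.png

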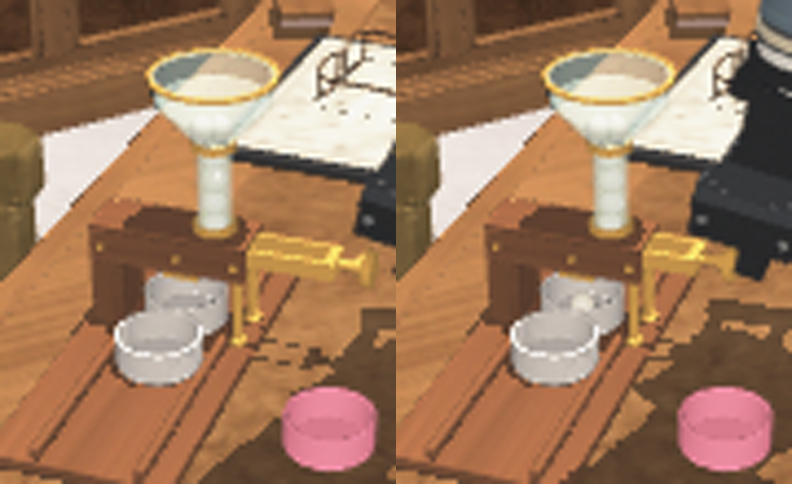

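A mint lies in the dish under the spout (about (584,300) in the right crop). The catch is at TCP x ≈ 0.456. I'll release, wait, and repeat.

>>> {"name": "move_arm", "arguments": {
  "increments": [
    [-0.05,0,-0.008,0,0,0,0],
    [-0.11,0,-0.018,0,0,0,0],
    [-0.11,0,-0.018,0,0,0,0],
    [-0.11,0,-0.018,0,0,0,0],
    [-0.11,0,-0.018,0,0,0,0],
    [-0.11,0,-0.018,0,0,0,0],
    [-0.11,0,-0.018,0,0,0,0],
    [-0.11,0,-0.018,0,0,0,0],
    [-0.11,0,-0.018,0,0,0,0],
    [-0.11,0,-0.018,0,0,0,0]
  ]
}}

```text
time_s: 12.47
position: [0.4247, 0.0034, 0.0907]
tcp_rot: [[0.985, 0.01, 0.17], [0.01, -1.0, 0.002], [0.17, -0.0, -0.985]]
force: [1.0, 0.0, 0.4]
opening: 0.005
grasp_force: 0.0
```

>>> {"name": "move_arm", "arguments": {
  "increments": [
    [0,0,0,0,0,0,0],
    [0,0,0,0,0,0,0],
    [0,0,0,0,0,0,0],
    [0,0,0,0,0,0,0],
    [0,0,0,0,0,0,0],
    [0,0,0,0,0,0,0],
    [0,0,0,0,0,0,0]
  ]
}}

```text
time_s: 13.05
position: [0.4244, 0.0034, 0.0907]
tcp_rot: [[0.985, 0.01, 0.169], [0.01, -1.0, 0.002], [0.169, -0.0, -0.986]]
force: [0.4, 0.6, 0.5]
opening: 0.006
grasp_force: 0.0
```

>>> {"name": "move_arm", "arguments": {
  "increments": [
    [0.03,0,0.005,0,0,0,0],
    [0.05,0,0.008,0,0,0,0],
    [0.065,0,0.011,0,0,0,0],
    [0.08,0,0.013,0,0,0,0],
    [0.09,0,0.015,0,0,0,0],
    [0.097,0,0.016,0,0,0,0],
    [0.102,0,0.017,0,0,0,0],
    [0.106,0,0.0175,0,0,0,0],
    [0.108,0,0.018,0,0,0,0],
    [0.108,0,0.018,0,0,0,0]
  ]
}}

```text
time_s: 13.88
position: [0.456, 0.0041, 0.0905]
tcp_rot: [[0.986, 0.01, 0.167], [0.01, -1.0, 0.003], [0.167, -0.001, -0.986]]
force: [-5.4, 1.7, -1.2]
opening: 0.009
grasp_force: 2.4
```

>>> {"name": "move_arm", "arguments": {
  "increments": [
    [0.001,0,0,0,0,0,0],
    [0.001,0,0,0,0,0,0],
    [0.001,0,0,0,0,0,0],
    [0.001,0,0,0,0,0,0]
  ]
}}

```text
time_s: 14.22
position: [0.456, 0.0041, 0.0905]
tcp_rot: [[0.986, 0.01, 0.166], [0.01, -1.0, 0.003], [0.166, -0.001, -0.986]]
force: [-5.2, 1.4, -1.1]
opening: 0.001
grasp_force: 2.5
```

```bash
python3 - <<'E'
from h import *
c=cap('side','side4'); old=cv2.imread('pics/side3.png')
df=np.abs(c['image'].astype(int)-old).sum(2)[195:215,232:256]; w=np.argwhere(df>40); print((w+[195,232]).tolist())
cv2.imwrite('pics/z4.png',np.hstack([cv2.resize(i[190:222,222:262],None,fx=10,fy=10,interpolation=2) for i in(old,c['image'])]))
E
```

```text
[[204, 240], [204, 241], [204, 242], [204, 243], [205, 240], [205, 241], [205, 242], [205, 243], [206, 241], [206, 242], [206, 243], [207, 241], [207, 242]]
```

View pics/z4.png

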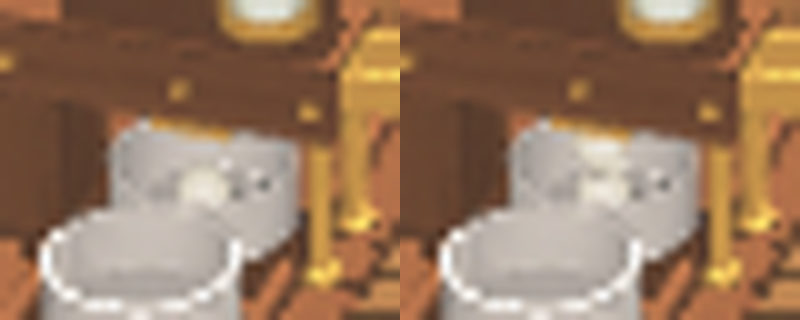

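The right crop shows two mints in the dish, the second at about (605,150) behind the first. I release and go back to push the next dish under the spout.

>>> {"name": "move_arm", "arguments": {
  "increments": [
    [-0.05,0,-0.008,0,0,0,0],
    [-0.11,0,-0.018,0,0,0,0],
    [-0.11,0,-0.1,0,0,0,0],
    [-0.05,0,-0.55,0,0,0,0],
    [-0.05,0,-0.55,0,0,0,0],
    [-0.05,0,-0.55,0,0,0,0],
    [-0.05,0,-0.55,0,0,0,0],
    [-0.05,0,-0.55,0,0,0,0]
  ]
}}

```text
time_s: 14.93
position: [0.4199, 0.0015, 0.2564]
tcp_rot: [[0.983, 0.01, 0.186], [0.01, -1.0, -0.003], [0.186, 0.005, -0.983]]
force: [-0.4, 0.5, 0.2]
opening: 0.007
grasp_force: 0.0
```

```bash
python3 go.py D -100 200 250
```

```text
row [0.2397, -0.6946, 0.0328, -0.1063, -0.1971, -0.5003] rows 5.291606998139119 13.779881260473932
t 14.9333 TCP [0.4199 0.0015 0.2564] q [-17.3072   8.1438 115.1813   4.119   46.4486  69.5447] F [-0.3548  0.4925  0.2245]
tip now disp [-170.8573   -2.0049  245.6047]
```

>>> {"name": "move_arm", "arguments": {
  "increments": [
    [0.1,-0.69,0,-0.106,-0.197,-0.5,0],
    [0.1,-0.69,0,-0.106,-0.197,-0.5,0],
    [0.1,-0.69,0,-0.106,-0.197,-0.5,0],
    [0.1,-0.69,0,-0.106,-0.197,-0.5,0],
    [0.24,-0.69,0,-0.106,-0.197,-0.5,0],
    [0.24,-0.69,0.03,-0.106,-0.197,-0.5,0],
    [0.24,-0.69,0.03,-0.106,-0.197,-0.5,0],
    [0.24,-0.69,0.03,-0.106,-0.197,-0.5,0],
    [0.24,-0.69,0.03,-0.106,-0.197,-0.5,0],
    [0.24,-0.69,0.03,-0.106,-0.197,-0.5,0]
  ]
}}

```text
time_s: 15.77
position: [0.4867, 0.2116, 0.2527]
tcp_rot: [[0.4, 0.914, -0.061], [0.825, -0.389, -0.41], [-0.399, 0.114, -0.91]]
force: [1.2, 0.2, 0.9]
opening: 0.006
grasp_force: 0.0
```

```bash
python3 go.py D 0 235 230
```

```text
row [0.2525, 0.2641, -0.0274, -0.0333, -0.0546, -0.1323] rows 2.63630931106924 3.694899046588258
t 15.7667 TCP [0.4867 0.2116 0.2527] q [ 22.7754  29.088   85.6117 -21.1273  79.3449  53.7146] F [1.1831 0.1888 0.9008]
tip now disp [-104.4056  202.9261  242.7015]
```

>>> {"name": "move_arm", "arguments": {
  "increments": [
    [0.2525,0.264,-0.027,-0.033,-0.0546,-0.132,0],
    [0.2525,0.264,-0.027,-0.033,-0.0546,-0.132,0],
    [0.2525,0.264,-0.027,-0.033,-0.0546,-0.132,0],
    [0.2525,0.264,-0.027,-0.033,-0.0546,-0.132,0],
    [0.2525,0.264,-0.027,-0.033,-0.0546,-0.132,0],
    [0.2525,0.264,-0.027,-0.033,-0.0546,-0.132,0],
    [0.2525,0.264,-0.027,-0.033,-0.0546,-0.132,0]
  ]
}}

```text
time_s: 16.35
position: [0.5885, 0.2451, 0.2401]
tcp_rot: [[-0.002, 1.0, 0.002], [0.82, 0.003, -0.572], [-0.572, 0.001, -0.82]]
force: [-0.1, -0.7, 0.4]
opening: 0.006
grasp_force: 0.0
```

```bash
python3 go.py D 0 130 22
```

```text
row [0.116, 0.0075, 0.7688, -0.0014, -0.0005, -0.0025] rows 5.593675332078464 0.07234260609722216
t 16.35 TCP [0.5885 0.2451 0.2401] q [ 26.249   40.3558  69.5639 -30.9787  87.5091  32.3508] F [-0.0528 -0.6799  0.4459]
tip now disp [ -1.5811 233.4771 231.0391]
```

>>> {"name": "move_arm", "arguments": {
  "increments": [
    [0.116,0.0075,0.74,-0.001,0,-0.002,0],
    [0.116,0.0075,0.74,-0.001,0,-0.002,0],
    [0.116,0.0075,0.74,-0.001,0,-0.002,0],
    [0.116,0.0075,0.74,-0.001,0,-0.002,0],
    [0.116,0.0075,0.74,-0.001,0,-0.002,0],
    [0.116,0.0075,0.765,-0.001,0,-0.002,0],
    [0.116,0.0075,0.765,-0.001,0,-0.002,0],
    [0.116,0.0075,0.765,-0.001,0,-0.002,0],
    [0.116,0.0075,0.765,-0.001,0,-0.002,0]
  ]
}}

```text
time_s: 17.1
position: [0.5928, 0.1431, 0.0345]
tcp_rot: [[-0.007, 1.0, 0.009], [0.82, 0.01, -0.572], [-0.572, 0.003, -0.82]]
force: [0.1, 0.2, -0.1]
opening: 0.005
grasp_force: 0.0
```

```bash
python3 go.py D 0 42 21
```

```text
row [-0.2357, -0.0049, 0.1826, 0.0007, -0.0007, -0.0009] rows 2.145600529755975 0.03434014249074994
t 17.1 TCP [0.5928 0.1431 0.0345] q [ 18.2397  52.1331  83.26   -38.0268  62.3363  41.1655] F [ 0.1221  0.2331 -0.087 ]
tip now disp [  1.5821 131.3642  25.5139]
```

>>> {"name": "move_arm", "arguments": {
  "increments": [
    [-0.015,-0.005,0.025,0,0,0,0],
    [-0.03,-0.005,0.035,0,0,0,0],
    [-0.045,-0.005,0.045,0,0,0,0],
    [-0.06,-0.005,0.055,0,0,0,0],
    [-0.075,-0.005,0.065,0,0,0,0],
    [-0.09,-0.005,0.076,0,0,0,0],
    [-0.105,-0.005,0.087,0,0,0,0],
    [-0.12,-0.005,0.098,0,0,0,0],
    [-0.135,-0.005,0.11,0,0,0,0],
    [-0.15,-0.005,0.121,0,0,0,0]
  ]
}}

```text
time_s: 17.93
position: [0.5908, 0.0843, 0.0286]
tcp_rot: [[-0.009, 1.0, 0.006], [0.82, 0.011, -0.573], [-0.573, 0.0, -0.82]]
force: [-0.1, 2.7, 2.5]
opening: 0.004
grasp_force: 1.4
```

```bash
python3 go.py D 0 42 21
```

```text
row [-0.0862, 0.0038, 0.0547, -0.0001, -0.0004, -0.0001] rows 0.7348972519724709 0.00956052224529663
t 17.9333 TCP [0.5908 0.0843 0.0286] q [ 13.2679  51.4822  87.4725 -41.4482  57.586   40.6258] F [-0.1499  2.7344  2.5028]
tip now disp [-1.1301 72.6039 19.6274]
```

>>> {"name": "move_arm", "arguments": {
  "increments": [
    [-0.017,0.004,0.01,0,0,0,0],
    [-0.032,0.004,0.02,0,0,0,0],
    [-0.047,0.004,0.029,0,0,0,0],
    [-0.06,0.004,0.038,0,0,0,0],
    [-0.072,0.004,0.045,0,0,0,0],
    [-0.08,0.004,0.05,0,0,0,0],
    [-0.086,0.004,0.054,0,0,0,0],
    [-0.086,0.004,0.054,0,0,0,0],
    [-0.086,0.004,0.054,0,0,0,0]
  ]
}}

```text
time_s: 18.68
position: [0.592, 0.054, 0.0302]
tcp_rot: [[-0.009, 1.0, 0.005], [0.819, 0.011, -0.573], [-0.573, -0.001, -0.819]]
force: [0.2, -0.6, 0.0]
opening: 0.008
grasp_force: 0.0
```

```bash
python3 go.py D 0 42 21
```

```text
row [-0.0003, 0.0008, 0.0011, -0.0004, -0.0001, -0.0001] rows 0.01037725697955332 0.00913802116942259
t 18.6833 TCP [0.592  0.054  0.0302] q [ 10.5464  50.9352  89.0236 -43.1091  55.7253  39.8621] F [ 0.1679 -0.578   0.0147]
tip now disp [-0.2625 42.2756 21.2215]
```

>>> {"name": "move_arm", "arguments": {
  "increments": [
    [0.02,0,-0.1,0,0,0,0],
    [0.02,0,-0.85,0,0,0,0],
    [0.02,0,-0.85,0,0,0,0],
    [0.02,0,-0.85,0,0,0,0],
    [0.02,0,-0.85,0,0,0,0],
    [0.02,0,-0.85,0,0,0,0],
    [0.02,0,-0.85,0,0,0,0],
    [0.02,0,-0.85,0,0,0,0]
  ]
}}

```text
time_s: 19.35
position: [0.5925, 0.2088, 0.2406]
tcp_rot: [[-0.007, 1.0, 0.016], [0.822, 0.014, -0.57], [-0.57, 0.009, -0.822]]
force: [-0.0, 0.1, 0.0]
opening: 0.007
grasp_force: 0.0
```

```bash
python3 go.py K -200 120 250 10;python3 - <<'E'
from h import *
c=cap('side','side5');d=cap('top','top5')
a=cv2.resize(c['image'][140:260,190:300],None,fx=4,fy=4,interpolation=2)
b=cv2.resize(d['image'][130:220,205:325],None,fx=3,fy=3,interpolation=2)
o=np.zeros((480,800,3),np.uint8);o[:480,:440]=a;o[:270,440:]=b;cv2.imwrite('pics/z5.png',o)
E
```

```text
row [-0.2687, -0.6801, 0.0967, 0.1119, 0.1918, 0.4988] rows 5.306434135969121 13.727263342425996
t 19.35 TCP [0.5925 0.2088 0.2406] q [ 23.494   38.6688  73.0115 -32.1353  83.9159  30.8146] F [-0.0382  0.1372  0.0271]
tip now disp [  2.1698 197.0916 231.5877]
```

View pics/z5.png

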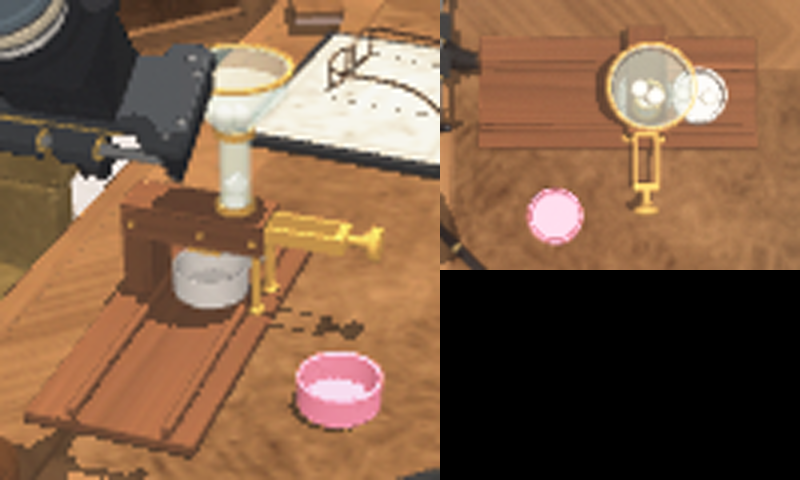

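The second dish stands under the spout at about (210,275). The filled dish shows past the funnel at (700,95) in the top crop, with its mints inside. Back to the knob.

>>> {"name": "move_arm", "arguments": {
  "increments": [
    [-0.05,-0.4,0,0.112,0.192,0.499,0],
    [-0.27,-0.68,0.06,0.112,0.192,0.499,0],
    [-0.27,-0.68,0.06,0.112,0.192,0.499,0],
    [-0.27,-0.68,0.06,0.112,0.192,0.499,0],
    [-0.27,-0.68,0.06,0.112,0.192,0.499,0],
    [-0.27,-0.68,0.06,0.112,0.192,0.499,0],
    [-0.27,-0.68,0.06,0.112,0.192,0.499,0],
    [-0.27,-0.68,0.06,0.112,0.192,0.499,0],
    [-0.27,-0.68,0.06,0.112,0.192,0.499,0],
    [-0.27,-0.68,0.06,0.112,0.192,0.499,0]
  ]
}}

```text
time_s: 20.28
position: [0.3857, 0.125, 0.2656]
tcp_rot: [[0.915, 0.403, 0.022], [0.402, -0.906, -0.128], [-0.031, 0.126, -0.991]]
force: [-0.5, -0.6, -0.2]
opening: 0.003
grasp_force: 0.0
```

```bash
python3 go.py K -182 0 150 10
```

```text
row [-0.0815, 0.3547, 0.3999, 0.0305, 0.0565, 0.132] rows 3.8898474936945027 3.689518642835454
t 20.2833 TCP [0.3857 0.125  0.2656] q [  7.6236  11.1819 108.5859  -8.6224  60.2202  78.061 ] F [-0.5282 -0.5544 -0.2157]
tip now disp [-205.4635  120.5191  254.6588]
```

>>> {"name": "move_arm", "arguments": {
  "increments": [
    [-0.0815,0.355,0.4,0.0305,0.0565,0.132,0],
    [-0.0815,0.355,0.4,0.0305,0.0565,0.132,0],
    [-0.0815,0.355,0.4,0.0305,0.0565,0.132,0],
    [-0.0815,0.355,0.4,0.0305,0.0565,0.132,0],
    [-0.0815,0.355,0.4,0.0305,0.0565,0.132,0],
    [-0.0815,0.355,0.4,0.0305,0.0565,0.132,0],
    [-0.0815,0.355,0.4,0.0305,0.0565,0.132,0],
    [-0.0815,0.355,0.4,0.0305,0.0565,0.132,0]
  ]
}}

```text
time_s: 20.95
position: [0.4112, 0.0054, 0.1628]
tcp_rot: [[0.984, 0.021, 0.175], [0.021, -1.0, 0.003], [0.175, 0.001, -0.985]]
force: [0.1, -0.5, 0.5]
opening: 0.007
grasp_force: 0.0
```

```bash
python3 go.py K -167.5 0 80 10
```

```text
row [-0.0022, 0.0073, 0.2433, -0.0003, -0.0005, 0.003] rows 1.7512348344661501 0.07685786311688779
t 20.95 TCP [0.4112 0.0054 0.1628] q [-17.2435  18.7646 122.9821   6.5165  28.8054  66.1016] F [ 0.1297 -0.5167  0.5398]
tip now disp [-179.6406    2.1453  151.9787]
```

>>> {"name": "move_arm", "arguments": {
  "increments": [
    [-0.01,0.007,0.24,0,0,0.003,0],
    [-0.01,0.007,0.24,0,0,0.003,0],
    [-0.01,0.007,0.24,0,0,0.003,0],
    [-0.01,0.007,0.24,0,0,0.003,0],
    [-0.01,0.007,0.24,0,0,0.003,0],
    [-0.01,0.007,0.24,0,0,0.003,0],
    [-0.01,0.007,0.24,0,0,0.003,0],
    [-0.01,0.007,0.24,0,0,0.003,0],
    [-0.01,0.007,0.24,0,0,0.003,0]
  ]
}}

```text
time_s: 21.7
position: [0.4222, 0.0026, 0.0928]
tcp_rot: [[0.984, 0.01, 0.179], [0.01, -1.0, 0.002], [0.179, 0.0, -0.984]]
force: [0.8, -0.3, 0.6]
opening: 0.001
grasp_force: 0.0
```

```bash
python3 go.py K -136 0 80 10
```

```text
row [0.1061, -0.0028, 0.0259, 0.0001, -0.0018, -0.0003] rows 0.785955114414303 0.047152982023456434
t 21.7 TCP [0.4222 0.0026 0.0928] q [-17.1534  29.5623 125.4232  11.7787  15.4724  61.1587] F [ 0.8139 -0.2621  0.6312]
tip now disp [-168.6452   -0.8104   81.9383]
```

>>> {"name": "move_arm", "arguments": {
  "increments": [
    [0.03,-0.002,0.012,0,-0.002,0,0],
    [0.05,-0.002,0.016,0,-0.002,0,0],
    [0.065,-0.002,0.018,0,-0.002,0,0],
    [0.08,-0.002,0.021,0,-0.002,0,0],
    [0.09,-0.002,0.023,0,-0.002,0,0],
    [0.098,-0.002,0.024,0,-0.002,0,0],
    [0.104,-0.002,0.025,0,-0.002,0,0],
    [0.108,-0.002,0.026,0,-0.002,0,0],
    [0.108,-0.002,0.026,0,-0.002,0,0]
  ]
}}

```text
time_s: 22.45
position: [0.4547, 0.0038, 0.0894]
tcp_rot: [[0.985, 0.01, 0.17], [0.01, -1.0, 0.003], [0.17, -0.001, -0.985]]
force: [-3.3, 1.3, 1.2]
opening: 0.006
grasp_force: 1.5
```

>>> {"name": "move_arm", "arguments": {
  "increments": [
    [0.004,0,0.0005,0,0,0,0],
    [0.008,0,0.001,0,0,0,0],
    [0.008,0,0.001,0,0,0,0],
    [0.008,0,0.001,0,0,0,0],
    [0.008,0,0.001,0,0,0,0]
  ]
}}

```text
time_s: 22.87
position: [0.456, 0.0039, 0.0894]
tcp_rot: [[0.986, 0.01, 0.168], [0.01, -1.0, 0.003], [0.168, -0.001, -0.986]]
force: [-4.8, -0.3, 3.2]
opening: 0.008
grasp_force: 2.7
```

```bash
python3 - <<'E'
from h import *
c=cap('side','side6'); old=cv2.imread('pics/side5.png')
df=np.abs(c['image'].astype(int)-old).sum(2)[200:217,232:253]; w=np.argwhere(df>40); print((w+[200,232]).tolist())
E
```

```text
[[207, 241], [207, 242], [207, 243], [207, 244], [208, 240], [208, 241], [208, 242], [208, 243], [208, 244], [209, 239], [209, 240], [209, 241], [209, 242], [209, 243], [209, 244], [210, 240], [210, 241], [210, 242], [210, 243], [210, 244]]
```

A mint-sized change shows at (242,209), as in the first dish, so the third mint dropped. Release, wait, then the fourth stroke.

>>> {"name": "move_arm", "arguments": {
  "increments": [
    [-0.05,0,-0.008,0,0,0,0],
    [-0.11,0,-0.018,0,0,0,0],
    [-0.11,0,-0.018,0,0,0,0],
    [-0.11,0,-0.018,0,0,0,0],
    [-0.11,0,-0.018,0,0,0,0],
    [-0.11,0,-0.018,0,0,0,0],
    [-0.11,0,-0.018,0,0,0,0],
    [-0.11,0,-0.018,0,0,0,0],
    [-0.11,0,-0.018,0,0,0,0],
    [-0.11,0,-0.018,0,0,0,0]
  ]
}}

```text
time_s: 23.75
position: [0.4242, 0.0033, 0.0893]
tcp_rot: [[0.985, 0.01, 0.171], [0.01, -1.0, 0.002], [0.171, -0.001, -0.985]]
force: [-0.7, -0.2, -0.3]
opening: 0.003
grasp_force: 0.0
```

>>> {"name": "move_arm", "arguments": {
  "increments": [
    [0,0,0,0,0,0,0],
    [0,0,0,0,0,0,0],
    [0,0,0,0,0,0,0],
    [0,0,0,0,0,0,0],
    [0,0,0,0,0,0,0],
    [0,0,0,0,0,0,0],
    [0,0,0,0,0,0,0]
  ]
}}

```text
time_s: 24.33
position: [0.4239, 0.0033, 0.0893]
tcp_rot: [[0.985, 0.01, 0.17], [0.01, -1.0, 0.002], [0.17, -0.001, -0.985]]
force: [0.1, 0.5, 0.1]
opening: 0.009
grasp_force: 0.0
```

>>> {"name": "move_arm", "arguments": {
  "increments": [
    [0.03,0,0.005,0,0,0,0],
    [0.05,0,0.008,0,0,0,0],
    [0.065,0,0.011,0,0,0,0],
    [0.08,0,0.013,0,0,0,0],
    [0.09,0,0.015,0,0,0,0],
    [0.097,0,0.016,0,0,0,0],
    [0.102,0,0.017,0,0,0,0],
    [0.106,0,0.0175,0,0,0,0],
    [0.108,0,0.018,0,0,0,0],
    [0.108,0,0.018,0,0,0,0]
  ]
}}

```text
time_s: 25.17
position: [0.4559, 0.004, 0.0893]
tcp_rot: [[0.986, 0.01, 0.169], [0.01, -1.0, 0.003], [0.169, -0.001, -0.986]]
force: [-4.0, 3.0, -1.3]
opening: 0.006
grasp_force: 2.1
```

>>> {"name": "move_arm", "arguments": {
  "increments": [
    [0.002,0,0,0,0,0,0],
    [0.002,0,0,0,0,0,0],
    [0.002,0,0,0,0,0,0],
    [0.002,0,0,0,0,0,0]
  ]
}}

```text
time_s: 25.5
position: [0.456, 0.004, 0.0893]
tcp_rot: [[0.986, 0.01, 0.168], [0.01, -1.0, 0.003], [0.168, -0.001, -0.986]]
force: [-5.2, 2.2, -2.0]
opening: 0.006
grasp_force: 2.6
```

```bash
python3 - <<'E'
from h import *
c=cap('side','side7'); old=cv2.imread('pics/side6.png')
df=np.abs(c['image'].astype(int)-old).sum(2)[200:217,232:253]; w=np.argwhere(df>40); print((w+[200,232]).tolist())
E
```

```text
[[206, 252], [209, 239], [209, 240], [209, 241]]
```

>>> {"name": "move_arm", "arguments": {
  "increments": [
    [-0.05,0,-0.008,0,0,0,0],
    [-0.12,0,-0.02,0,0,0,0],
    [-0.12,0,-0.02,0,0,0,0],
    [-0.12,0,-0.02,0,0,0,0],
    [-0.12,0,-0.02,0,0,0,0],
    [-0.12,0,-0.02,0,0,0,0],
    [-0.12,0,-0.02,0,0,0,0],
    [-0.12,0,-0.02,0,0,0,0],
    [-0.12,0,-0.02,0,0,0,0],
    [-0.12,0,-0.02,0,0,0,0]
  ]
}}

```text
time_s: 26.38
position: [0.4212, 0.0032, 0.0894]
tcp_rot: [[0.985, 0.01, 0.171], [0.01, -1.0, 0.002], [0.171, -0.0, -0.985]]
force: [-0.1, -0.7, -0.6]
opening: 0.008
grasp_force: 0.0
```

```bash
python3 - <<'E'
from h import *
c=cap('side','side8');d=cap('top','top8')
I=[cv2.imread(f'pics/side{k}.png') for k in(2,5,6,7,8)]
row=np.hstack([cv2.resize(i[196:222,228:260],(260,211),interpolation=2) for i in I[2:]])
neck=np.hstack([cv2.resize(i[150:196,230:264],(154,208),interpolation=2) for i in(I[0],I[1],I[3],I[4])])
t=cv2.resize(d['image'][145:180,268:312],(164,208*0+130))
o=np.zeros((425,800,3),np.uint8);o[:211,:780]=row;o[215:423,:616]=neck;o[215:345,620:784]=t;cv2.imwrite('pics/z6.png',o)
E
```

```text
(no output)
```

View pics/z6.png

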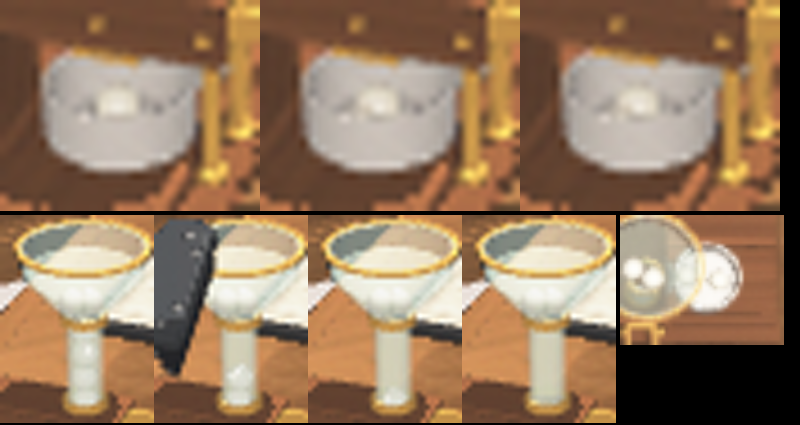

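```bash
python3 - <<'E'
import cv2,numpy as np
I={k:cv2.imread(f'pics/side{k}.png')[:,:,1].astype(int) for k in(2,3,4,5,6,7,8)}
for k in I: print('neck',k,I[k][172:192,248].tolist())
for k in(5,6,7,8):
    print('dish',k); print(I[k][203:214,233:252])
E
```

```text
neck 2 [195, 234, 146, 149, 217, 211, 216, 221, 225, 221, 216, 206, 220, 226, 221, 216, 209, 219, 223, 221]
neck 3 [194, 236, 147, 150, 220, 214, 208, 220, 224, 220, 216, 208, 220, 223, 221, 217, 209, 219, 222, 225]
neck 4 [187, 198, 147, 150, 207, 201, 217, 245, 242, 221, 216, 207, 220, 222, 221, 217, 209, 220, 223, 223]
neck 5 [187, 198, 147, 150, 208, 207, 208, 207, 207, 208, 208, 215, 244, 230, 223, 218, 209, 219, 222, 224]
neck 6 [187, 199, 147, 149, 207, 207, 208, 208, 208, 207, 201, 216, 244, 240, 230, 217, 206, 218, 223, 222]
neck 7 [187, 198, 148, 149, 207, 207, 207, 207, 208, 207, 208, 207, 207, 207, 207, 208, 217, 218, 224, 222]
neck 8 [187, 198, 147, 149, 207, 207, 207, 207, 207, 207, 207, 207, 207, 207, 208, 207, 207, 206, 192, 187]
dish 5
[[105 133 180 170 178 182 176 167 157 158 147 140 138 156 130 101 101  81
   79]
 [121 161 161 174 180 185 185 188 190 190 192 179 190 188 185 178 173 162
  145]
 [150 143 162 171 181 185 189 187 191 192 192 190 188 187 183 180 174 163
  158]
 [146 147 160 173 178 186 190 191 190 190 191 190 186 185 182 178 171 161
  157]
 [139 138 161
[... 2551 characters left out ...]
 186 190 192 191 190 188 187 183 180 173 163
  156]
 [146 147 160 172 178 186 190 192 187 191 181 190 186 184 181 178 171 161
  156]
 [139 138 160 170 177 181 184 197 214 217 213 196 175 182 182 176 168 151
  170]
 [126 174 160 172 178 166 166 208 220 225 220 208 165 164 164 169 147 175
  160]
 [122 161 172 173 160 157 174 193 200 229 221 208 169 166 138 170 176 168
  157]
 [123 161 172 178 183 204 187 200 182 178 186 190 188 183 177 181 171 166
  157]
 [104 161 172 177 183 185 188 191 193 191 193 191 188 185 184 180 173 163
  155]
 [105 161 172 176 182 184 188 192 191 193 194 190 188 186 181 180 173 164
  150]
 [ 66 163 172 178 183 184 187 190 189 191 193 192 190 186 183 177 173 164
  110]]
```

The neck loses exactly one mint per stroke (4, 3, 2, 1, 0, with mint 4 now down in the gate). A second ball top shows in front of the first in the second dish, so it has two. I back well clear, check the final positions and hand in.

>>> {"name": "move_arm", "arguments": {
  "increments": [
    [-0.02,0,-0.05,0,0,0,0],
    [-0.03,0,-0.3,0,0,0,0],
    [-0.03,0,-0.4,0,0,0,0],
    [-0.03,0,-0.4,0,0,0,0],
    [-0.03,0,-0.4,0,0,0,0],
    [-0.03,0,-0.4,0,0,0,0],
    [-0.03,0,-0.4,0,0,0,0],
    [-0.03,0,-0.4,0,0,0,0]
  ]
}}

```text
time_s: 27.15
position: [0.3908, 0.0032, 0.2049]
tcp_rot: [[0.986, 0.01, 0.168], [0.01, -1.0, 0.003], [0.168, -0.002, -0.986]]
force: [1.0, 0.1, 0.7]
opening: 0.002
grasp_force: 0.0
```

```bash
python3 - <<'E'
from h import *
c=cap('side','side9');d=cap('top','top9')
a=cv2.resize(c['image'][140:260,190:300],None,fx=4,fy=4,interpolation=2)
b=cv2.resize(d['image'][130:220,205:325],None,fx=3,fy=3,interpolation=2)
o=np.zeros((480,800,3),np.uint8);o[:480,:440]=a;o[:270,440:]=b;cv2.imwrite('pics/z9.png',o)
E
```

```text
(no output)
```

View pics/z9.png

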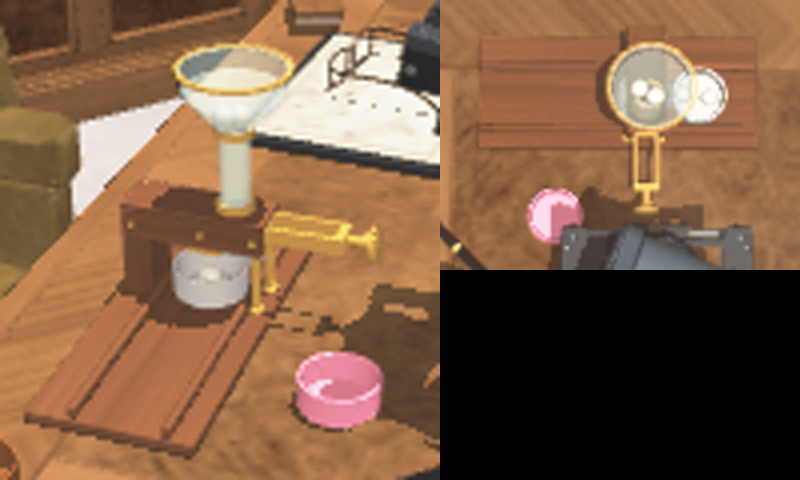

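The knob is back at its shut place (377,243), with both dishes in the lane at (210,275) and, in the top crop, (700,95). Two mints remain in the funnel at (640–655,92), and the arm is clear.

```bash
python3 -c "
from rig import workorder
print(workorder.hand_in())"
```

```text
the job is handed in; nothing more can be done
None
```

I handed the job in at about 27 s. By the pictures, each dish holds two mints, three mints are still in the dispenser, the gate is shut and the arm is clear; the hand-in returned no verdict.

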